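# Seat a beam-filter frame under its retaining lip

### The arm

A 6-joint arm with a two-finger parallel gripper is mounted at the origin on the work surface. World frame = base frame: x ahead of the robot, y to its left, z up, the work surface at z = 0. Lengths are in mm, angles in rad, forces in N, time in s.
With the tool pointing down it reaches from about 325 to 900 mm from the base axis. Payload 6.1 kg.
Tool frame: the origin (TCP) lies on the front face of the gripper's body, between the roots of the fingers; the fingertips stand 70 mm ahead of it and the grasp point (between the pads) lies 51 mm ahead of it; z points along the fingers, y is the direction in which the jaws open and shut (so a half turn about z gives the same grasp; the last joint's range is limited). The gripper opens to 87 mm and grips with 3 to 60 N. Pads are 19 mm wide; open, the fingers measure 117 mm over their backs; the gripper's body (75 mm by 190 mm) begins 51 mm behind the grasp point.
Start: joints at [-1.341, 0.22, 1.526, -0, 1.395, -0.126], TCP at [217.705, -585.85, 292.238] pointing down, gripper open.
Joint ranges: [-2.98, 2.98], [-0.91, 2.08], [0.09, 2.57], [-1.24, 4.39], [0.2, 2.65], [-2.68, 2.68]. Speed limits (rad/s): [2.57, 2.57, 3.01, 3.14, 3.14, 3.14].

### API

Orientations are given as a unit quaternion [x, y, z, w].
In Python, from workcell import arm gives the robot as it stands.
- The arm moves only by the tool arm_command, never from a script. Its argument "steps" is text: rows parted by semicolons, each of 4 numbers parted by spaces: the shift along the tool's x, y, z in mm, then the turn about the tool's z in degrees. In form: dx dy dz roll; .... A call has 1 to 20 rows; each row shifts and turns the pose as measured when the row begins, along the tool's axes as they then stand; what a row does not reach is not made up. A row lasts 1/8 s, in which the tool goes at most 62.5 mm and 10.7 degrees, less where a joint would pass 70% of its speed; a pose out of reach is approached as far as the arm can. A call is refused whole if a number of a shift passes 62.5 or a number of a turn 10.7, either way. A call with a gripper value outside its range is refused whole. "gripper" is the opening, from 0 (shut) to 1 (fully open), set as the call begins (left out, the last holds). The fingers move at their own pace and stop on an object; "squeeze" is the grip in N (left out, the last holds). Time passes only in rows, so rows that do not move let the fingers close. It gives the time, the measured TCP pose, the force and the opening at its end, in the units of the state.
- arm.read_state(): the state, without advancing time (a new reading comes with each control period).
- arm.get_image(name): name is "scene" or "top"; returns a dict with "pixels" (384x512x3 uint8, blue, green, red), "fovy" (degrees; the focal length in pixels is half the picture's height over the tangent of half this angle, whatever the lens; pixels are square), "cx", "cy" (the principal point, pixels), "dist_coeffs" ([k1, k2, p1, p2, k3] as OpenCV has them; the pictures are not rectified), "origin" and "attitude" of the camera in the world. Camera axes: x right, y down, z forward; pixel columns grow to the right and rows downward; lengths in mm; the calibration is good to about 2 mm. A picture is of the moment at which its call begins. There is no depth.
- arm.hand_in(): hands the job in, once; it reports no verdict.
The state is a dict: "time": time; "q": joint angles; "dq": joint speeds; "effort": joint torques, N m; "position": TCP position; "ee_rot": TCP orientation; "ft_force": force on the tool from outside, world axes, zero at the start; "torque": the same for the moment, N m; "finger_gap": opening from 0.0 (shut) to 1.0 (fully open).
Only numpy, scipy, OpenCV 4.12 (cv2) and the standard library are available. Lean on these libraries where they do the work, as an engineer would, in place of code of your own. Each camera call takes 0.05 s, during which the arm holds its last target.

### The job

Load the aluminium filter frame into its holder: push it along the loading shelf until its leading edge tips down into the pocket and slides under the retaining lip, then press its rear end down until the whole frame lies flat on the pocket floor. Let go of it, and leave the holder's neighbours (red tray, pin, collar, angle block) where they are.

Things in the scene. Friction and masses are not known exactly. Their poses are not given: they have to be found in the camera images.
- holder: Fixed dark steel holder, 264 x 102 mm, with side rails 86 mm apart rising to 41 mm. Origin on its centre line, on the table, below the step between loading shelf and pocket; x points along the push, shelf to lip; z up. Loading shelf: x -150 to 0 mm, top 36 mm above the table. Pocket: x 0 to 104 mm, floor 14 mm above the table, solid end wall at x = 104 mm.
- pocket (a point): Centre of the pocket's floor: 52 mm along the holder's x, 14 mm above the table. Axes as the holder. The frame's origin comes within 2 mm of this when seated.
- lip (a point): Middle of the lower edge of the aluminium retaining lip, on the side facing the shelf: 94 mm along the holder's x, 25 mm above the table (11 mm above the pocket floor). The lip runs from here 10 mm on to the end wall, top 31 mm above the table. Axes as the holder.
- frame: Loose aluminium frame with amber window, 100 (x) x 80 (y) x 6 mm, 0.14 to 0.28 kg. Origin at the centre of its underside, x to its leading edge, z up. Starts flat on the shelf, leading edge towards the lip, 3 mm play to each rail. Push slowly (about 0.05 m/s) so that it tips into the pocket before the lip; its rear rises up to 25 mm meanwhile.
- frame_lead (a point): Middle of the frame's leading lower edge (50 mm ahead of its origin). Axes as the frame. Fully forward it meets the pocket's end wall; the frame's rear edge is then about 4 mm past the step and drops 1 mm onto the lowering bar, the frame sloping by about 0.2 rad.
- upstand_top (a point): Middle of the top of the upstand, a solid rib 6 mm thick (x), 44 mm wide, 22 mm high along the frame's rear edge, to push and press on. 47 mm behind the frame's origin, 28 mm above its underside. 64 mm above the table at the start, 42 mm when seated (6 mm higher than the shelf). Axes as the frame.
- bar (a joint): Steel bar across the pocket just past the step (1 to 6 mm from it, 60 mm wide), bears the frame's rear edge. Travel in m: 0 = up (top 35 mm above the table), down to 0.022 (below the pocket floor). No spring, 7 N of friction: carries the frame's weight, sinks when the upstand is pressed with 8 to 12 N, stays where left. Starts up.
- tray: Loose red plastic tray with filters, 100 x 130 x 22 mm, a bystander. Origin at the centre of its underside.
- pin: Loose steel alignment pin with a round foot, 32 mm diameter, 60 mm high, a bystander. Origin at the centre of its underside.
- collar: Loose aluminium collar, 38 mm outside diameter, 16 mm high, a bystander. Origin at the centre of its underside.
- block: Loose aluminium angle block, 30 x 30 mm foot, 40 mm high, a bystander. Origin at the centre of its underside.
Not all that is in view belongs to the job. Of the things that look like the frame, the middle-sized one is meant.

How it is judged (in metres and radians):
On the way:
1. the frame's leading edge is hooked under the retaining lip while its rear end is still up (x of frame_lead in the frame of holder above 0.097 m and z of frame_lead in the frame of holder below 0.02 m and angle between frame's own z axis and vertical above 0.08 rad), for 0.1 s.
At the end, for the whole second after the job is handed in: The frame is released and at rest in the pocket: leading edge at least 3 mm under the retaining lip and within 4 mm of the pocket floor, the top of the upstand at most 45.5 mm above the table (3.5 mm above fully home), and the frame flat within 0.04 rad (x of frame_lead in the frame of holder above 0.097 m and z of frame_lead in the frame of holder below 0.018 m and z of upstand_top in the frame of holder below 0.0455 m and angle between frame's own z axis and vertical below 0.04 rad and linear speed of frame below 0.01 m/s); the robot touches nothing.
It fails at once if a bystander (tray, pin, collar or angle block) is moved more than 25 mm (distance of any of tray, pin, collar, block from where it was at the start of the episode above 0.025 m).
It also fails if it takes over 35 s, if anything falls off the work surface, if the arm or the gripper's body presses on something with over 40 N, if the wrist force passes 120 N, or if a joint passes its speed limit or range.

## Working session

There is one attempt and no reset: what is moved stays moved. The work goes in short steps, Python scripts to look and compute and a tool call to move; the robot and the scene stay as the last step left them, time stands still between calls to the robot, and variables do not carry over. Pictures are saved under pics/ and viewed, and the job is handed in when it is done.

Besides the shell and the picture viewer there is one more tool, called after "Emit:" as name(argument=value, ...) on one line, values as JSON. arm_command: Moves the arm, as the interface text tells. Its arguments: {"type":"object","properties":{"steps":{"type":"string"},"gripper":{"type":"number"},"squeeze":{"type":"number"}},"required":["steps"]}

```bash
mkdir -p pics; cat > h.py <<'E'
from workcell import arm
import cv2, numpy as np
from scipy.spatial.transform import Rotation as R
def K(im):
    h,w=im["pixels"].shape[:2]; f=h/2/np.tan(np.radians(im["fovy"])/2)
    return np.array([[f,0,im["cx"]],[0,f,im["cy"]],[0,0,1.]])
def pix2w(im,uv,z):
    uv=np.array(uv,float).reshape(-1,1,2)
    n=cv2.undistortPoints(uv,K(im),np.array(im["dist_coeffs"],float)).reshape(-1,2)
    d=np.c_[n,np.ones(len(n))]@rot(im).T
    o=np.array(im["origin"],float); z=np.broadcast_to(z,len(d))
    return o+d*((z-o[2])/d[:,2])[:,None]
def rot(im):
    a=np.array(im["attitude"],float)
    return a if a.shape==(3,3) else R.from_quat(a).as_matrix()
def w2pix(im,P):
    P=np.array(P,float).reshape(-1,3); Rm=rot(im).T
    t=-Rm@np.array(im["origin"],float)
    return cv2.projectPoints(P,cv2.Rodrigues(Rm)[0],t,K(im),np.array(im["dist_coeffs"],float))[0].reshape(-1,2)
E
python3 - <<'E'
from h import *
import pickle
for n in("scene","top"):
    im=arm.get_image(n); pickle.dump(im,open(n+".pkl","wb"))
    print({k:v for k,v in im.items() if k!="pixels"})
    cv2.imwrite(f"pics/{n}0.png",im["pixels"])
print(arm.read_state())
E
```

```text
{'fovy': 52.50924199421081, 'cx': 252.43130267540354, 'cy': 194.73348097214705, 'dist_coeffs': array([-0.00615279,  0.        ,  0.        ,  0.        ,  0.        ]), 'origin': array([ 698.7181414 , -272.83350795,  677.62913759]), 'attitude': array([ 0.93773044,  0.23126115, -0.06455845, -0.25102213])}
{'fovy': 56.90545913695428, 'cx': 250.98042340912696, 'cy': 194.3114254018139, 'dist_coeffs': array([0.00567722, 0.        , 0.        , 0.        , 0.        ]), 'origin': array([443.42351788,  20.71442148, 893.52603591]), 'attitude': array([ 0.71458255, -0.69653613,  0.03900016, -0.05184775])}
{'time': 0.1, 'q': array([-1.34109375e+00,  2.21133117e-01,  1.52747419e+00, -1.03789984e-05,
        1.39465119e+00, -1.26091418e-01]), 'dq': array([ 0.00168099, -0.00206139, -0.00330405, -0.00148239,  0.00059653,
        0.00230045]), 'effort': array([-1.24310732e-04, -4.95944667e+01, -3.88520980e+01,  7.01262779e-02,
        5.14606282e-02, -3.40070244e-05]), 'position': array([ 217.61276871, -585.44948362,  291.26719901]), 'ee_rot': array([ 9.84217514e-01,  1.76960990e-01, -4.82323049e-05, -8.31540228e-04]), 'ft_force': array([ 0.15864844, -0.33642372,  0.11075476]), 'torque': array([0.00382312, 0.00583889, 0.02163213]), 'finger_gap': 0.9987852602120576}
```

View pics/scene0.png

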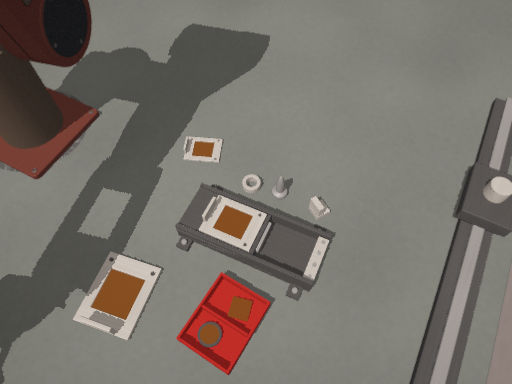

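View pics/top0.png

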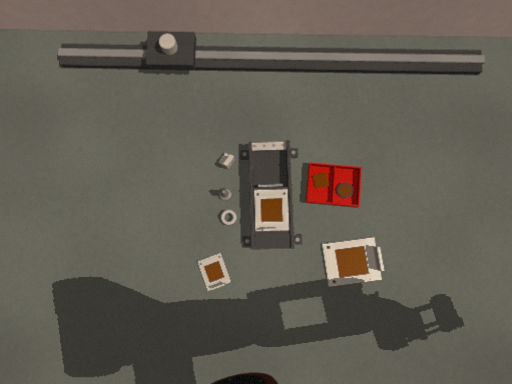

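The top view shows the holder at about (270,195), with its lip at the top at (268,146). The frame sits on it at (271,210), and its upstand is at the near end, about (267,229). I'll enlarge this area.

```bash
python3 - <<'E'
from h import *
import pickle
im=pickle.load(open("top.pkl","rb"));c=im["pixels"][130:260,215:315]
cv2.imwrite("pics/topc.png",cv2.resize(c,None,fx=4.6,fy=4.6,interpolation=cv2.INTER_CUBIC))
im=pickle.load(open("scene.pkl","rb"));c=im["pixels"][175:310,170:340]
cv2.imwrite("pics/scenec.png",cv2.resize(c,None,fx=4.4,fy=4.4,interpolation=cv2.INTER_CUBIC))
E
```

```text
(no output)
```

View pics/topc.png

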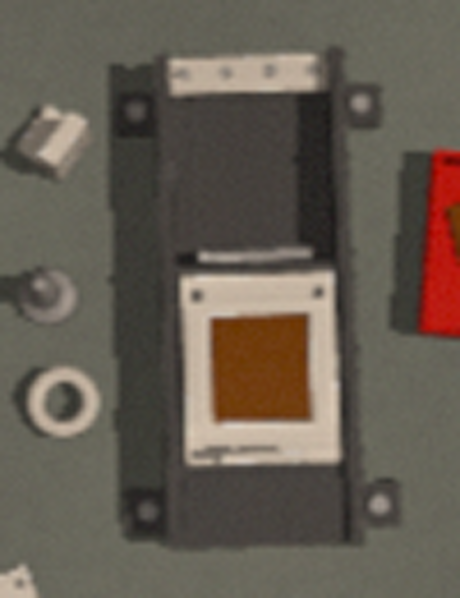

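View pics/scenec.png

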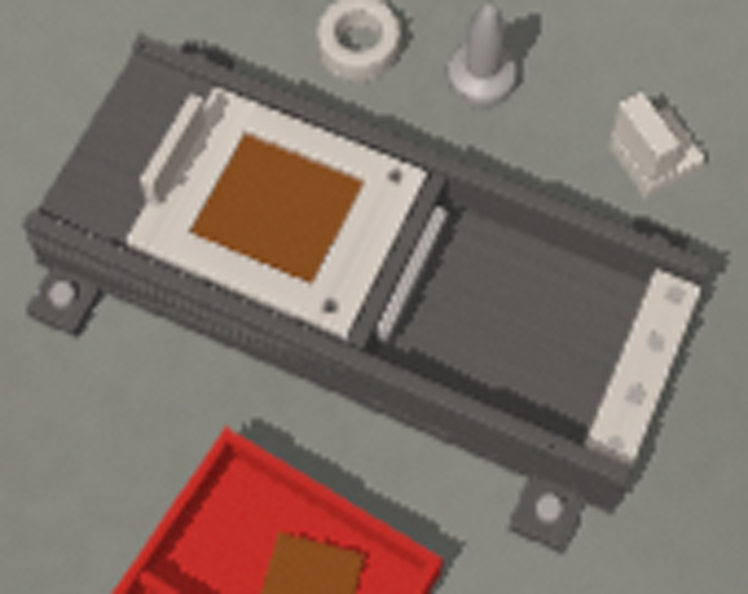

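```bash
cat > fit.py <<'E'
from h import *
import pickle
from scipy.optimize import least_squares
T=pickle.load(open("top.pkl","rb"));S=pickle.load(open("scene.pkl","rb"))
t=lambda p:(np.array(p)+.5)/4.6-.5+[215,130]
s=lambda p:(np.array(p)+.5)/4.4-.5+[170,175]
def fit(obs,x0):
    def tf(p,P):
        c,n=np.cos(p[2]),np.sin(p[2]); P=np.array(P,float)
        return np.array([p[0]+c*P[0]-n*P[1],p[1]+n*P[0]+c*P[1],P[2]])
    def r(p): return np.concatenate([w2pix(im,tf(p,P))[0]-uv for im,uv,P in obs])
    q=least_squares(r,x0,x_scale=[10,10,.1],loss='soft_l1').x; print(q,np.round(r(q).reshape(-1,2),1).tolist()); return q
H=[(T,t((168,57)),(114,43,31)),(T,t((328,53)),(114,-43,31)),(T,t((330,90)),(94,-43,31)),(T,t((170,96)),(94,43,31)),
(T,t((167,547)),(-150,51,41)),(T,t((363,543)),(-150,-51,41)),(T,t((343,48)),(114,-51,41)),
(S,s((658,270)),(94,43,31)),(S,s((588,440)),(94,-43,31)),(S,s((137,37)),(-150,51,41)),(S,s((28,218)),(-150,-51,41)),(S,s((728,255)),(114,51,41))]
F=[(T,t((179,275)),(50,40,42)),(T,t((333,268)),(50,-40,42)),(T,t((342,462)),(-50,-40,42)),(T,t((187,467)),(-50,40,42)),
(S,s((428,170)),(50,40,42)),(S,s((350,338)),(50,-40,42)),(S,s((128,243)),(-50,-40,42)),
(S,s((197,94)),(-50,22,64)),(S,s((145,180)),(-50,-22,64))]
h=fit(H,[460,0,0]); f=fit(F,[430,0,0])
for nm,im in (("T",T),("S",S)): pass
c,n=np.cos(h[2]),np.sin(h[2]);d=f[:2]-h[:2]
print("frame in holder",c*d[0]+n*d[1],-n*d[0]+c*d[1],f[2]-h[2])
E
python3 fit.py
```

```text
[ 5.75816627e+02 -8.61845638e+00  5.62553530e-02] [[0.1, -0.2], [-0.3, -0.5], [-0.4, -0.7], [-0.1, -0.9], [0.2, 0.1], [0.5, -0.3], [0.0, -0.6], [0.1, -1.8], [-1.0, 1.5], [1.1, -2.3], [-0.8, -0.0], [-2.9, -0.2]]
[ 5.19468214e+02 -1.35683267e+01  6.21001876e-02] [[1.0, -0.5], [0.5, -0.3], [0.6, -1.0], [0.8, -0.9], [0.5, -0.3], [0.2, -1.2], [-0.0, -0.9], [-1.1, -0.5], [-0.6, -0.3]]
frame in holder -56.537585151182554 -1.773811805020002 0.0058448346516411995
```

Emit:
arm_command(steps="0 0 0 8.6; 0 0 0 8.6; 21 -46 0 0; 21 -46 0 0; 21 -46 0 0; 21 -46 0 0; 21 -46 0 0; 21 -46 0 0; 21 -46 0 0; 21 -46 0 0; 21 -46 0 0; 21 -46 0 0", gripper=0)

```text
time: 1.6
position: [409.2, -102.9, 288.1]
ee_rot: [1.0, 0.019, -0.001, -0.005]
ft_force: [0.4, -0.5, -0.7]
finger_gap: 0.004
```

```bash
cat > st.py <<'E'
from h import *
H=np.array([575.8,-8.6,0.0563])
def st(tx=None,ty=None,tz=None):
    s=arm.read_state();p=s["position"];Rm=R.from_quat(s["ee_rot"]).as_matrix()
    tip=p+70*Rm[:,2]; c,n=np.cos(H[2]),np.sin(H[2])
    hh=lambda v:np.array([c*(v[0]-H[0])+n*(v[1]-H[1]),-n*(v[0]-H[0])+c*(v[1]-H[1]),v[2]])
    yaw=np.arctan2(Rm[1,0],Rm[0,0])
    print("t",round(s["time"],2),"tip in holder",hh(tip).round(1),"yawerr deg",np.degrees(yaw-H[2]).round(2),"toolz",Rm[:,2].round(4),"F",s["ft_force"].round(1))
    if tx is not None:
        a=hh(tip);g=np.array([tx,ty,tz])-a
        w=np.array([c*g[0]-n*g[1],n*g[0]+c*g[1],g[2]]); print("need tool d",(Rm.T@w).round(1))
if __name__=="__main__":
    import sys; st(*map(float,sys.argv[1:]))
E
python3 st.py -136 -1.5 100
```

```text
t 1.6 tip in holder [-171.8  -84.1  218.1] yawerr deg -1.07 toolz [-0.0024  0.0097 -0.9999] F [ 0.4 -0.5 -0.7]
need tool d [ 34.5 -82.1 118.8]
```

Emit:
arm_command(steps="8 -21 20 -1.1; 8 -21 20 0; 8 -21 20 0; 8 -21 20 0; 3 -4 20 0; 0 0 15 0; 0 0 0 0")

```text
time: 2.48
position: [439.0, -5.0, 169.2]
ee_rot: [0.999, 0.032, -0.002, -0.005]
ft_force: [-0.1, -1.0, 0.0]
finger_gap: 0.003
```

```bash
python3 st.py -136 -1.5 47
```

```text
t 2.48 tip in holder [-136.6   12.    99.2] yawerr deg 0.48 toolz [-0.004   0.0099 -0.9999] F [-0.1 -1.   0. ]
need tool d [ 0.7 14.1 52.1]
```

Emit:
arm_command(steps="0 7 8 0; 0 7 8 0; 0 0 10 0; 0 0 10 0; 0 0 10 0; 0 0 5 0; 0 0 0 0")

```text
time: 3.35
position: [440.6, -20.8, 116.0]
ee_rot: [1.0, 0.031, -0.001, -0.005]
ft_force: [-0.5, 0.9, -0.2]
finger_gap: 0.007
```

```bash
python3 st.py -125 -1.5 47;python3 - <<'E'
from h import *
a=[]
for n,(y,x) in(("scene",(140,130)),("top",(110,180))):
    im=arm.get_image(n)["pixels"]; cv2.imwrite(f"pics/{n}1.png",cv2.resize(im[y:y+190,x:x+250],None,fx=3,fy=3,interpolation=cv2.INTER_CUBIC))
E
```

```text
t 3.35 tip in holder [-135.8   -3.9   46. ] yawerr deg 0.36 toolz [-0.0017  0.0092 -1.    ] F [-0.5  0.9 -0.2]
need tool d [10.8 -2.4 -1. ]
```

View pics/scene1.png

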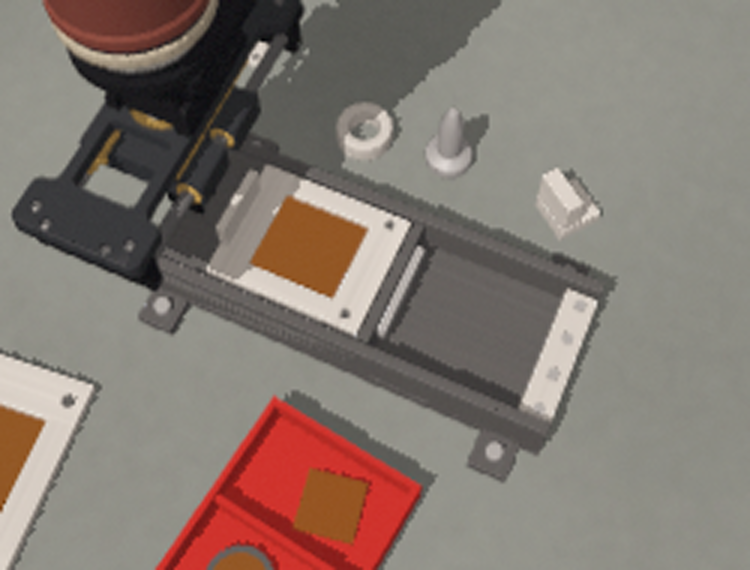

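Emit:
arm_command(steps="6 -1 0 0; 6 -1 0 0; 5 0 0 0; 5 0 0 0; 5 0 0 0; 5 0 0 0; 5 0 0 0; 5 0 0 0")

```text
time: 4.45
position: [485.6, -15.9, 117.3]
ee_rot: [0.999, 0.031, -0.0, -0.004]
ft_force: [-1.8, -0.4, 1.1]
finger_gap: 0.006
```

```bash
python3 st.py -60 -1.8 46.5
```

```text
t 4.45 tip in holder [-90.6  -1.6  47.3] yawerr deg 0.37 toolz [-0.0011  0.0087 -1.    ] F [-1.8 -0.4  1.1]
need tool d [30.6  0.4  0.8]
```

Emit:
arm_command(steps="5 0 0 0; 5 0 0 0; 5 0 0 0; 5 0 0 0; 5 0 0 0; 5 0 0 0; 0 0 0 0; 0 0 0 0")

```text
time: 5.45
position: [518.3, -13.9, 117.3]
ee_rot: [0.999, 0.031, 0.0, -0.004]
ft_force: [-2.3, -0.2, 1.5]
finger_gap: 0.005
```

```bash
python3 st.py -60 -1.8 46.5;python3 - <<'E'
from h import *
for n,(y,x) in(("scene",(140,130)),("top",(110,180))):
    im=arm.get_image(n)["pixels"]; cv2.imwrite(f"pics/{n}2.png",cv2.resize(im[y:y+190,x:x+250],None,fx=3,fy=3,interpolation=cv2.INTER_CUBIC))
E
```

```text
t 5.45 tip in holder [-57.6  -1.4  47.3] yawerr deg 0.38 toolz [-2.0e-04  8.7e-03 -1.0e+00] F [-2.3 -0.2  1.5]
need tool d [-2.4  0.4  0.8]
```

View pics/scene2.png

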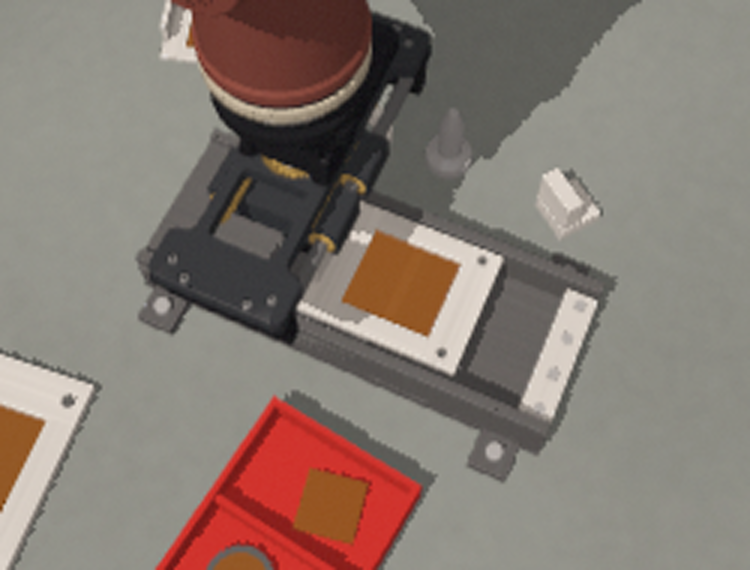

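Emit:
arm_command(steps="4 0 0 0; 4 0 0 0; 4 0 0 0; 4 0 0 0; 3 0 0 0; 0 0 0 0; 0 0 0 0")

```text
time: 6.42
position: [538.8, -12.6, 117.4]
ee_rot: [0.999, 0.031, 0.0, -0.004]
ft_force: [0.2, 1.0, 0.2]
finger_gap: 0.009
```

```bash
python3 st.py -60 -1.8 46.5;python3 - <<'E'
from h import *
for n,(y,x) in(("scene",(140,130)),("top",(110,180))):
    im=arm.get_image(n)["pixels"]; cv2.imwrite(f"pics/{n}3.png",cv2.resize(im[y:y+190,x:x+250],None,fx=3,fy=3,interpolation=cv2.INTER_CUBIC))
E
```

```text
t 6.42 tip in holder [-37.1  -1.4  47.4] yawerr deg 0.37 toolz [ 5.0e-04  8.6e-03 -1.0e+00] F [0.2 1.  0.2]
need tool d [-22.9   0.3   0.9]
```

View pics/scene3.png

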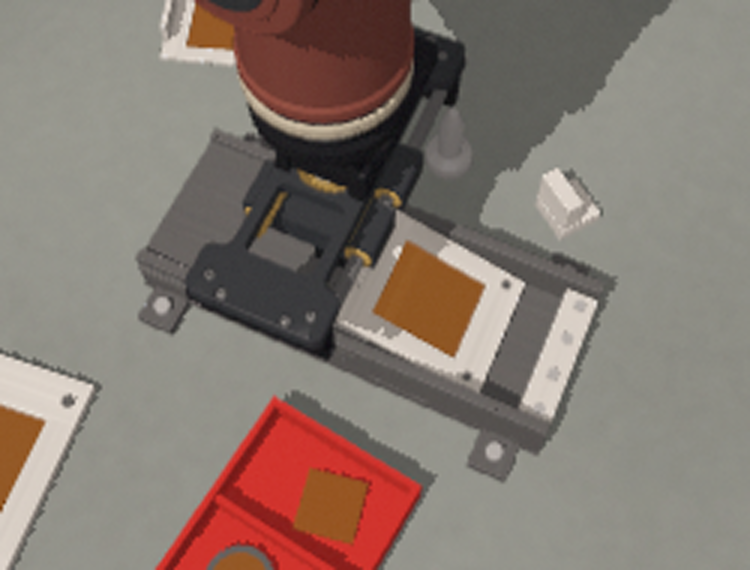

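The nose has tipped down into the pocket, with its leading edge at about (495,335), short of the lip. I'll keep pushing.

Emit:
arm_command(steps="4 0 0 0; 4 0 0 0; 4 0 0 0; 4 0 0 0; 4 0 0 0; 3 0 0 0; 0 0 0 0")

```text
time: 7.4
position: [562.9, -11.0, 117.0]
ee_rot: [0.999, 0.031, -0.0, -0.004]
ft_force: [-0.0, -0.2, -0.2]
finger_gap: 0.006
```

```bash
python3 st.py -5.5 -1.8 46.5;python3 - <<'E'
from h import *
for n,(y,x) in(("scene",(140,130)),("top",(110,180))):
    im=arm.get_image(n)["pixels"]; cv2.imwrite(f"pics/{n}4.png",cv2.resize(im[y:y+190,x:x+250],None,fx=3,fy=3,interpolation=cv2.INTER_CUBIC))
E
```

```text
t 7.4 tip in holder [-13.   -1.1  47. ] yawerr deg 0.37 toolz [-6.0e-04  8.8e-03 -1.0e+00] F [-0.  -0.2 -0.2]
need tool d [7.5 0.8 0.5]
```

View pics/scene4.png

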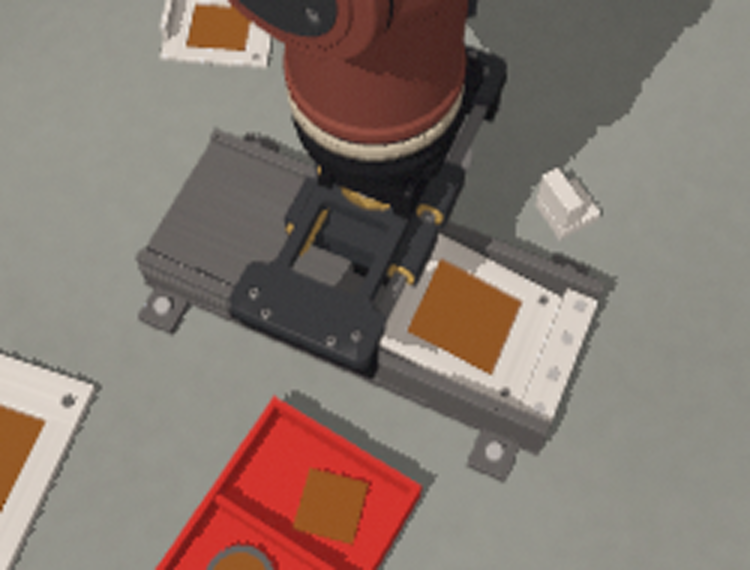

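Emit:
arm_command(steps="2 0 0 0; 2 0 0 0; 2 0 0 0; 1 0 0 0; 0 0 0 0")

```text
time: 8.12
position: [569.8, -10.6, 116.9]
ee_rot: [0.999, 0.031, -0.001, -0.004]
ft_force: [-0.5, 0.3, -0.2]
finger_gap: 0.005
```

```bash
python3 st.py -5.5 -1.8 46.5
```

```text
t 8.12 tip in holder [-6.2 -1.  46.9] yawerr deg 0.37 toolz [-0.0014  0.0088 -1.    ] F [-0.5  0.3 -0.2]
need tool d [0.7 0.8 0.4]
```

Emit:
arm_command(steps="1 0 0 0; 1 0 0 0; 1 0 0 0; 0 0 0 0")

```text
time: 8.62
position: [572.9, -10.4, 116.8]
ee_rot: [0.999, 0.031, -0.001, -0.004]
ft_force: [-1.0, 0.2, -0.9]
finger_gap: 0.006
```

```bash
python3 st.py -5.5 -1.8 46.5;python3 - <<'E'
from h import *
for n,(y,x) in(("scene",(180,230)),("top",(120,220))):
    im=arm.get_image(n)["pixels"]; cv2.imwrite(f"pics/{n}5.png",cv2.resize(im[y:y+120,x:x+120],None,fx=5,fy=5,interpolation=cv2.INTER_CUBIC))
E
```

```text
t 8.62 tip in holder [-3.1 -1.  46.8] yawerr deg 0.36 toolz [-0.0017  0.0089 -1.    ] F [-1.   0.2 -0.9]
need tool d [-2.4  0.8  0.3]
```

View pics/scene5.png

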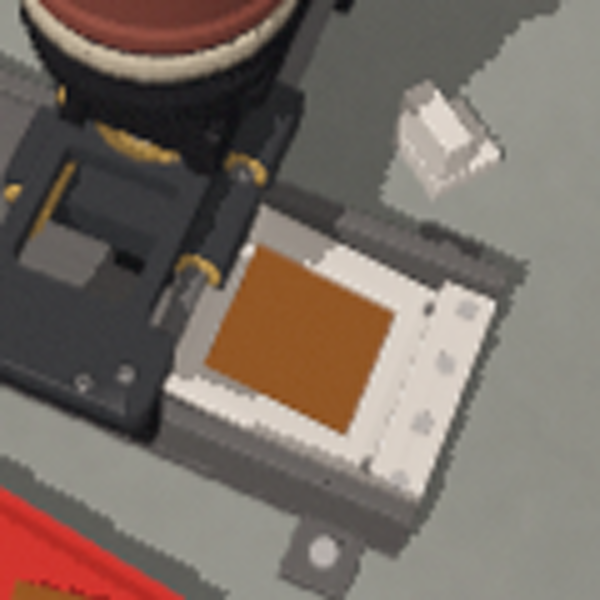

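View pics/top5.png

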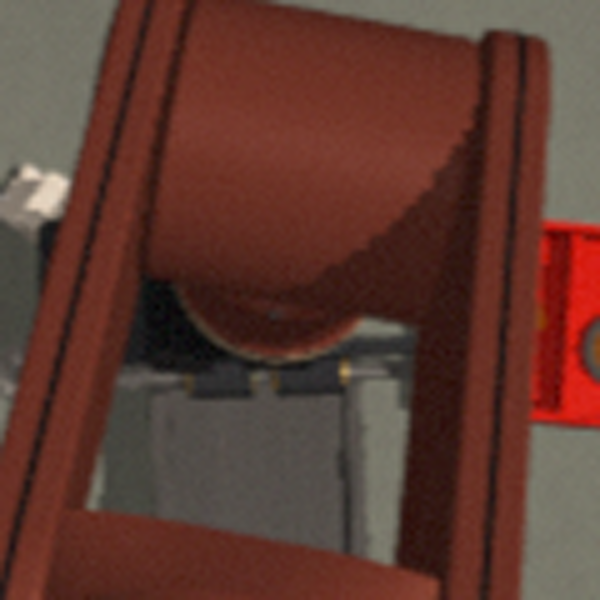

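Emit:
arm_command(steps="1 0 0 0; 1 0 0 0; 0 0 0 0")

```text
time: 9.1
position: [573.4, -10.2, 116.5]
ee_rot: [0.999, 0.031, -0.003, -0.005]
ft_force: [-2.5, -0.3, 2.8]
finger_gap: 0.006
```

```bash
python3 st.py -5.5 -1.8 46.5
```

```text
t 9.1 tip in holder [-2.8 -0.9 46.5] yawerr deg 0.38 toolz [-0.0058  0.0089 -0.9999] F [-2.5 -0.3  2.8]
need tool d [-2.7  0.9  0.1]
```

Emit:
arm_command(steps="2 0 0 0; 2 0 0 0; 0 0 0 0")

```text
time: 9.48
position: [574.1, -10.2, 116.4]
ee_rot: [0.999, 0.032, -0.008, -0.005]
ft_force: [-3.2, -0.5, 2.6]
finger_gap: 0.005
```

```bash
python3 st.py -5.5 -1.8 46.5
```

```text
t 9.47 tip in holder [-2.8 -0.8 46.4] yawerr deg 0.41 toolz [-0.0156  0.0087 -0.9998] F [-3.2 -0.5  2.6]
need tool d [-2.7  1.  -0. ]
```

Emit:
arm_command(steps="-6 0 0 0; -6 0 0 0; 0 0 -10 0; 0 0 -12 0; 0 0 -12 0; 0 0 0 0")

```text
time: 10.22
position: [564.6, -11.5, 155.0]
ee_rot: [0.999, 0.032, -0.004, -0.004]
ft_force: [0.4, 0.5, 0.8]
finger_gap: 0.004
```

```bash
python3 st.py 11 -1.8 80;python3 - <<'E'
from h import *
import pickle
for n,(y,x) in(("scene",(180,230)),):
    I=arm.get_image(n);pickle.dump(I,open("s6.pkl","wb"));im=I["pixels"]; cv2.imwrite(f"pics/{n}6.png",cv2.resize(im[y:y+120,x:x+120],None,fx=5,fy=5,interpolation=cv2.INTER_CUBIC))
E
```

```text
t 10.22 tip in holder [-11.8  -1.7  85. ] yawerr deg 0.39 toolz [-0.0075  0.008  -0.9999] F [0.4 0.5 0.8]
need tool d [22.9  0.3  4.9]
```

View pics/scene6.png

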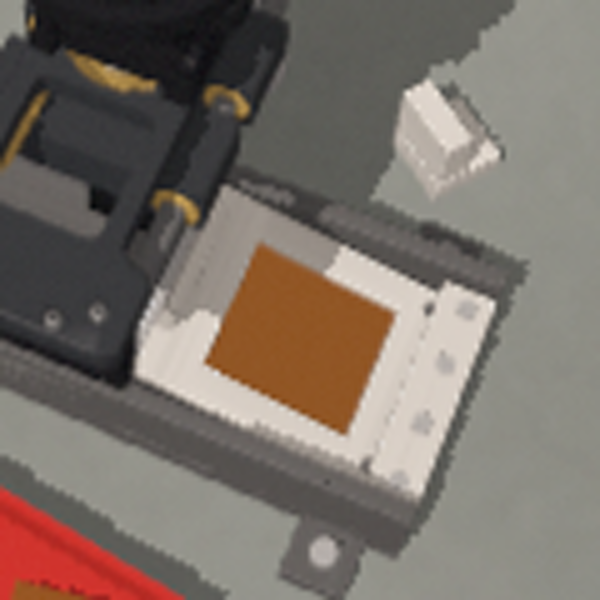

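```bash
cat > fit2.py <<'E'
import sys
from fit import *
# window corners in frame coordinates (z=6)
def fr(uvs):
    w=pix2w(T,np.array(uvs),42.0); c,n=np.cos(f[2]),np.sin(f[2]); d=w[:,:2]-f[:2]
    return np.c_[c*d[:,0]+n*d[:,1],-n*d[:,0]+c*d[:,1]]
W=fr([t(p) for p in((210,318),(308,315),(312,418),(215,422))]);print(W.round(1))
def fitpose(I,obs,pitchfix=None):
    def r(p):
        lx,y,pt,yw,lz=p; M=R.from_euler('zy',[yw,pt]).as_matrix()
        out=[]
        for uv,P in obs:
            v=M@(np.array(P)-[50,0,0])+[lx,y,lz]
            c,n=np.cos(h[2]),np.sin(h[2])
            out.append(w2pix(I,[h[0]+c*v[0]-n*v[1],h[1]+n*v[0]+c*v[1],v[2]])[0]-uv)
        return np.concatenate(out+[[ (lz-14)/3.,yw/.03,(y)/3]])
    q=least_squares(r,[102,0,.1,0,14],x_scale=[10,3,.1,.05,2]).x; print("leadx,y,pitch,yaw,leadz",q.round(3),r(q).round(1)); return q
E
cat > f6.py <<'E'
from fit2 import *
I=pickle.load(open("s6.pkl","rb"))
s5=lambda p:(np.array(p)+.5)/5-.5+[230,180]
fitpose(I,[(s5((394,313)),(*W[0],6)),(s5((347,435)),(*W[1],6)),(s5((207,365)),(*W[2],6)),(s5((258,243)),(*W[3],6)),(s5((137,378)),(-50,-40,6))])
E
python3 f6.py
```

```text
[ 5.75816627e+02 -8.61845638e+00  5.62553530e-02] [[0.1, -0.2], [-0.3, -0.5], [-0.4, -0.7], [-0.1, -0.9], [0.2, 0.1], [0.5, -0.3], [0.0, -0.6], [0.1, -1.8], [-1.0, 1.5], [1.1, -2.3], [-0.8, -0.0], [-2.9, -0.2]]
[ 5.19468214e+02 -1.35683267e+01  6.21001876e-02] [[1.0, -0.5], [0.5, -0.3], [0.6, -1.0], [0.8, -0.9], [0.5, -0.3], [0.2, -1.2], [-0.0, -0.9], [-1.1, -0.5], [-0.6, -0.3]]
frame in holder -56.537585151182554 -1.773811805020002 0.0058448346516411995
[[ 25.3  27. ]
 [ 25.  -24.5]
 [-29.1 -24.1]
 [-29.3  26.5]]
leadx,y,pitch,yaw,leadz [ 1.04917e+02 -1.99000e+00  2.02000e-01  1.40000e-02  1.31130e+01] [ 0.4 -0.6 -0.3 -0.1  0.  -0.   0.3  0.3 -0.3 -0.  -0.3  0.5 -0.7]
```

The fit puts the leading edge at about 104 mm (end wall) with a pitch of 0.20 rad, so it is fully hooked. Next I'll press the upstand.

Emit:
arm_command(steps="8 0 0 0; 8 0 0 0; 8 0 6 0; 0 0 6 0; 0 0 6 0; 0 0 0 0")

```text
time: 11.02
position: [588.9, -9.5, 132.5]
ee_rot: [0.999, 0.032, -0.006, -0.005]
ft_force: [0.2, 0.4, 1.1]
finger_gap: 0.004
```

```bash
python3 st.py 11 -1.8 60.7;
```

```text
t 11.03 tip in holder [12.2 -0.9 62.5] yawerr deg 0.4 toolz [-0.012   0.0087 -0.9999] F [0.2 0.4 1.1]
need tool d [-1.2  0.9  1.8]
```

Emit:
arm_command(steps="0 0 2 0; 0 0 2 0; 0 0 2 0; 0 0 2 0; 0 0 2 0; 0 0 2 0")

```text
time: 11.78
position: [587.1, -9.5, 126.7]
ee_rot: [0.999, 0.032, -0.008, -0.004]
ft_force: [-3.9, 0.5, 8.0]
finger_gap: 0.01
```

```bash
python3 st.py 10 -1.8 44;
```

```text
t 11.78 tip in holder [10.2 -0.9 56.7] yawerr deg 0.43 toolz [-0.0159  0.0081 -0.9998] F [-3.9  0.5  8. ]
need tool d [ 0.   1.  12.7]
```

Emit:
arm_command(steps="0 0 3 0; 0 0 3 0; 0 0 3 0; 0 0 3 0; 0 0 3 0; 0 0 3 0; 0 0 3 0")

```text
time: 12.65
position: [583.0, -9.7, 112.1]
ee_rot: [0.999, 0.032, -0.012, -0.004]
ft_force: [-4.2, 0.3, 6.7]
finger_gap: 0.007
```

```bash
python3 st.py 10 -1.8 42;
```

```text
t 12.65 tip in holder [ 5.4 -0.9 42.1] yawerr deg 0.49 toolz [-0.0247  0.0071 -0.9997] F [-4.2  0.3  6.7]
need tool d [4.6 1.  0. ]
```

Emit:
arm_command(steps="0 0 3 0; 0 0 3 0; 0 0 3 0; 0 0 0 0")

```text
time: 13.15
position: [583.4, -9.7, 113.0]
ee_rot: [0.999, 0.033, -0.012, -0.004]
ft_force: [-0.7, -0.3, -0.6]
finger_gap: 0.001
```

```bash
python3 st.py 10 -1.8 42;
```

```text
t 13.15 tip in holder [ 5.8 -1.  43. ] yawerr deg 0.53 toolz [-0.0244  0.0064 -0.9997] F [-0.7 -0.3 -0.6]
need tool d [4.2 0.9 0.9]
```

Emit:
arm_command(steps="0 0 3 0; 0 0 4 0; 0 0 5 0")

```text
time: 13.52
position: [584.3, -9.7, 111.5]
ee_rot: [0.999, 0.033, -0.012, -0.003]
ft_force: [-21.7, 2.0, 45.2]
finger_gap: 0.007
```

```bash
python3 st.py 10 -1.8 42;
```

```text
t 13.53 tip in holder [ 6.7 -1.1 41.5] yawerr deg 0.58 toolz [-0.0249  0.0058 -0.9997] F [-21.7   2.   45.2]
need tool d [ 3.3  0.7 -0.6]
```

Firm stop at z ≈ 41.5 mm with 45 N, so the frame is home. I'll release, retreat and check.

Emit:
arm_command(steps="0 0 -3 0; 0 0 -10 0; 0 0 -30 0; 0 0 -40 0; -40 0 -40 0; -50 0 -30 0; -50 0 -20 0; -40 30 0 0; 0 50 0 0; 0 50 0 0; 0 50 0 0; 0 50 0 0; 0 50 0 0; 0 0 0 0")

```text
time: 15.28
position: [422.6, -310.4, 292.3]
ee_rot: [0.999, 0.034, -0.011, -0.002]
ft_force: [0.2, 1.6, 0.3]
finger_gap: 0.01
```

```bash
python3 st.py;python3 - <<'E'
from h import *
import pickle
for n,(y,x) in(("scene",(175,170)),("top",(125,215))):
    I=arm.get_image(n);pickle.dump(I,open(n+"7.pkl","wb"));im=I["pixels"]
    cv2.imwrite(f"pics/{n}7full.png",im)
    cv2.imwrite(f"pics/{n}7.png",cv2.resize(im[y:y+135,x:x+(170 if n=="scene" else 105)],None,fx=4.4,fy=4.4,interpolation=cv2.INTER_CUBIC))
E
```

```text
t 15.28 tip in holder [-171.5 -292.4  222.3] yawerr deg 0.69 toolz [-0.0212  0.0036 -0.9998] F [0.2 1.6 0.3]
```

View pics/scene7.png

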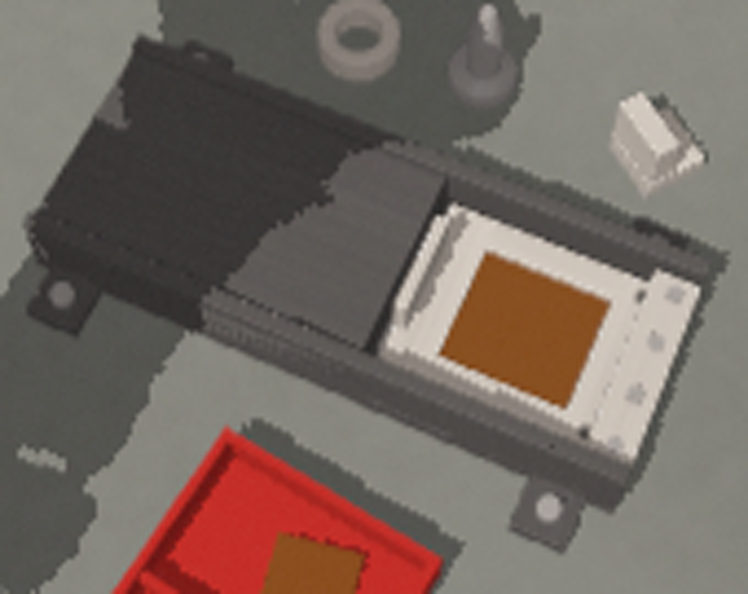

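View pics/top7.png

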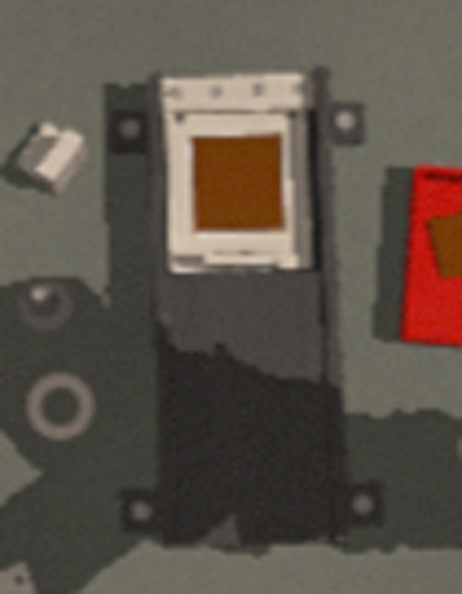

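```bash
cat > f7.py <<'E'
from fit2 import *
I=pickle.load(open("scene7.pkl","rb"))
fitpose(I,[(s((610,300)),(*W[0],6)),(s((568,408)),(*W[1],6)),(s((440,353)),(*W[2],6)),(s((486,252)),(*W[3],6)),(s((382,350)),(-50,-40,6))])
I=pickle.load(open("top7.pkl","rb"))
t2=lambda p:(np.array(p)+.5)/4.4-.5+[215,125]
fitpose(I,[(t2((192,137)),(*W[0],6)),(t2((281,134)),(*W[1],6)),(t2((285,229)),(*W[2],6)),(t2((195,231)),(*W[3],6))])
E
python3 f7.py | tail -2
```

```text
leadx,y,pitch,yaw,leadz [ 1.05683e+02 -2.55200e+00  7.20000e-02 -7.00000e-03  1.23370e+01] [ 0.3 -0.3 -0.7 -0.3  0.5 -1.   0.9 -1.5 -0.7  2.4 -0.6 -0.2 -0.9]
leadx,y,pitch,yaw,leadz [ 1.05539e+02 -2.15000e-01 -3.90000e-02  0.00000e+00  1.40450e+01] [-0.1 -0.   0.1  0.1 -0.2 -0.2  0.1  0.1  0.   0.  -0.1]
```

```bash
cat >> f7.py <<'E'
I=pickle.load(open("scene7.pkl","rb"))
w=[(s((610,300)),(*W[0],6)),(s((568,408)),(*W[1],6)),(s((440,353)),(*W[2],6)),(s((486,252)),(*W[3],6))]
fitpose(I,w)
# predicted upstand/frame corners for flat & pitches
for pt in(0,.04,.08):
    M=R.from_euler('y',pt).as_matrix();c,n=np.cos(h[2]),np.sin(h[2])
    for P in((-50,22,28),(-50,-22,28),(-44,22,28),(-44,-22,28),(-50,40,6),W[2].tolist()+[6],W[3].tolist()+[6],W[0].tolist()+[6]):
        v=M@(np.array(P)-[50,0,0])+[104,-1,14]
        uv=w2pix(I,[h[0]+c*v[0]-n*v[1],h[1]+n*v[0]+c*v[1],v[2]])[0]
        print(pt,np.round(P),((uv+.5-[170,175])*4.4-.5).round())
E
python3 f7.py | tail -25
python3 - <<'E'
from h import *
import pickle
im=pickle.load(open("scene7.pkl","rb"))["pixels"][210:265,250:320]
cv2.imwrite("pics/s8.png",cv2.resize(im,None,fx=10,fy=10,interpolation=cv2.INTER_CUBIC))
E
```

```text
leadx,y,pitch,yaw,leadz [ 1.0615e+02 -1.7970e+00 -9.0000e-03  9.0000e-03  1.3392e+01] [ 0.1 -0.4 -0.6 -0.2  0.3  0.4  0.3 -0.2 -0.2  0.3 -0.6]
0 [-50  22  28] [437. 213.]
0 [-50 -22  28] [394. 303.]
0 [-44  22  28] [451. 218.]
0 [-44 -22  28] [407. 309.]
0 [-50  40   6] [452. 201.]
0 [-29. -24.   6.] [438. 348.]
0 [-29.  27.   6.] [485. 245.]
0 [25. 27.  6.] [607. 294.]
0.04 [-50  22  28] [440. 210.]
0.04 [-50 -22  28] [396. 300.]
0.04 [-44  22  28] [454. 215.]
0.04 [-44 -22  28] [410. 306.]
0.04 [-50  40   6] [453. 197.]
0.04 [-29. -24.   6.] [439. 346.]
0.04 [-29.  27.   6.] [486. 242.]
0.04 [25. 27.  6.] [608. 293.]
0.08 [-50  22  28] [444. 207.]
0.08 [-50 -22  28] [400. 298.]
0.08 [-44  22  28] [457. 213.]
0.08 [-44 -22  28] [414. 304.]
0.08 [-50  40   6] [455. 193.]
0.08 [-29. -24.   6.] [440. 343.]
0.08 [-29.  27.   6.] [487. 239.]
0.08 [25. 27.  6.] [609. 292.]
```

View pics/s8.png

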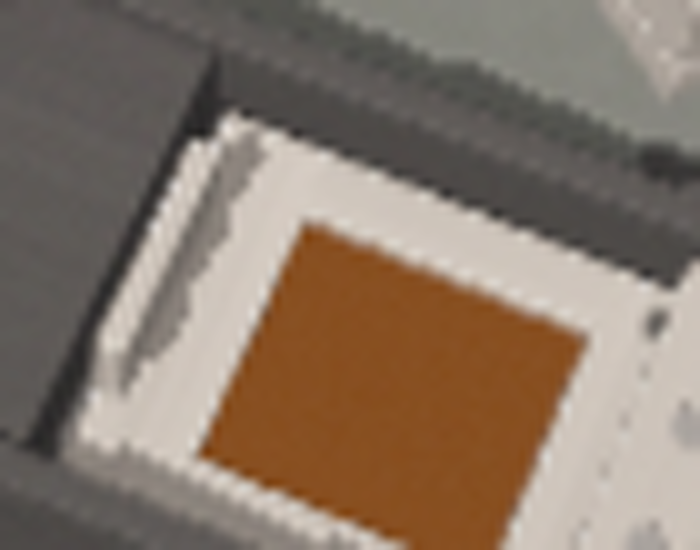

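The upstand's top corners lie at the pixels predicted for a flat frame. The bystanders haven't moved, so I'm handing in.

```bash
python3 -c "
from h import *
print(arm.hand_in())"
```

```text
the job is handed in; nothing more can be done
None
```

The frame is loaded and lying flat in the pocket, and I handed the job in at about 15.4 s of the 35 s allowed. The hand-in gives no verdict.

**What I did:** With the gripper shut, I pushed the frame along the shelf at about 0.04–0.05 m/s. It tipped into the pocket and stopped against the end wall. I then backed off, pressed the upstand down and moved the arm clear.

**Checks:**
- **Hooked under the lip:** before pressing, the camera fit put the leading edge at about 104–105 mm, with a pitch of 0.20 rad and the edge near the floor.
- **Pressed home:** the bar sank at about 8 N. The fingertip then stopped firmly at 41.5 mm above the table, where the upstand top should be 42 mm. The wrist force read about 50 N there, with the fingertips touching rather than the gripper's body.
- **After retreating:** the upstand's top corners are within about 2 px (in a 4.4x enlarged crop) of where a flat frame would put them. The wrist force reads about zero, and the bystanders look unmoved in the part of the views I checked.

**What disagreed:**
- **Pitch:** single-view fits of the final pitch scattered. The scene view gave 0.072 rad using a rear corner hidden by the rail, and −0.009 rad without it; the top view gave −0.039 rad. I trusted the upstand corners and the press height instead.
- **Leading edge:** the fitted leading edge came out at 105–106 mm, which is 1–2 mm past the end wall. That is within the calibration error.

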